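# Roll the castor wheel up the gutter and lock it at the stop

### The arm

A 7-joint arm with a two-finger parallel gripper is mounted at the origin on the work surface; the furniture and walls round the work are solid. World frame = base frame: x ahead of the robot, y to its left, z up, the work surface at z = 0. Lengths are in m, angles in rad, forces in N, time in s.
With the tool pointing down it reaches from about 0.4 to 0.925 m from the base axis. Payload 4.1 kg.
Tool frame: the origin (TCP) lies at the very end of the fingers, on their centre line; the grasp point (between the pads) lies ctrl.hold_point_z behind it (ctrl.hold_point_z is the distance from the TCP to the grasp point, in m); z points along the fingers, y is the line along which they close (so a half turn about z gives the same grasp; the last joint's range is limited). The gripper opens to 85 mm and grips with 20 to 120 N. Pads are 22 mm wide; open, the fingers measure 114 mm over their backs; the gripper's body (76 mm by 85 mm) begins 54 mm behind the grasp point. The pads swing forward as they close: fully open they stand 13 mm farther back than shut.
Start: joints at [1.237, 0.398, 0.045, 1.537, -0.019, 1.207, -0.051], TCP at [0.151, -0.632, 0.231] pointing down, gripper open.
Joint ranges: [-2.82, 2.82], [-0.49, 2.23], [-1.37, 1.46], [0, 2.46], [-1.36, 4.5], [0.23, 2], [-2.94, 2.94]. Speed limits (rad/s): [2.57, 2.57, 3.14, 3.14, 3.14, 3.14, 3.14].

### API

Orientations are given as a rotation vector (axis times angle).
In Python, from bench import ctrl gives the robot as it stands. The module is installed in compiled form; this text tells all that it offers. Calls block until the motion is done:
- ctrl.reach(position, orientation): joint-space move of the TCP to a pose.
- ctrl.move_l(position, rotation=None, speed=0.15, threshold=None): straight line of the TCP; rotation=None keeps the orientation; speed is the mean speed in m/s. With threshold (N) it stops when the force on the tool has changed by that much, and returns True; else False.
- ctrl.movej(angles): joint-space move.
- ctrl.ungrasp() and ctrl.grab(): open the fingers fully, or close them until they stop; the grip force is fixed at half the most.
- ctrl.sleep(seconds).
- ctrl.ik(position, orientation): joint angles nearest the present ones, or None.
- ctrl.get_obs(): the state.
- ctrl.get_image(name): name is "scene" or "side" or "wrist"; returns a dict with "frame" (420x560x3 uint8, red, green, blue), "fov_y" (degrees; the focal length in pixels is half the picture's height over the tangent of half this angle, whatever the lens; pixels are square), "cx", "cy" (the principal point, pixels), "R" (3x3) and "t" (3): a world point X has camera coordinates R X + t. Camera axes: x right, y down, z forward; pixel columns grow to the right and rows downward; lengths in m; the calibration is good to about 2 mm. The wrist camera is an equidistant fisheye: a pixel r from the principal point sees the ray r / f radians off the axis. A picture is of the moment at which its call begins. There is no depth.
A pose or a line that the arm cannot do raises ctrl.PlanningError and nothing moves.
- ctrl.job_done(): hands the job in, once; it reports no verdict.
The state is a dict: "clock": time; "q": joint angles; "joint_vel": joint speeds; "tau": joint torques, N m; "tool_pos": TCP position; "ee_rot": TCP orientation; "wrist_force": force on the tool from outside, world axes, zero at the start; "ft_torque": the same for the moment, N m; "finger_gap": opening from 0.0 (shut) to 1.0 (fully open).
Only numpy, scipy, OpenCV 4.12 (cv2) and the standard library are available. Lean on these libraries where they do the work, as an engineer would, in place of code of your own. Each camera call takes 0.05 s, during which the arm holds its last target. There are 200 camera calls.

### The job

With the fingertips, gently push the orange-hubbed castor wheel up the sloping aluminium gutter and over its crest, so that it rests in the dip against the upper stop and does not roll back. Then push the red knob all the way in, so that its steel keeper bar lies across the gutter behind the wheel. Only push the wheel, never lift or squeeze it, and leave the spare wheel, bottles, pot and stopper where they are.

Things in the scene. Friction and masses are not known exactly. Their poses are not given: they have to be found in the camera images.
- gutter: Fixed stand: aluminium gutter on a plywood base 270 x 62 mm. Origin on the table under the centre line; +x points uphill along the gutter, -y to the side of the red knob (far from the robot), z up. The gutter's floor, 38 mm wide, rises from the lower end to a crest (point crest), then dips to the upper stop (point seat). Side walls 3 mm thick stand 9 mm above the floor all along.
- crest (a point): Highest point of the gutter's floor, on the centre line: gutter x = +45 mm, 37 mm above the table. Beside it on the -y side stands the keeper's guide block, x = 31 to 61 mm, y = -23 to -97 mm, 43 mm high, with two small steel guides up to 58 mm high at y = -22 to -31 mm.
- wheel: Castor wheel, grey tread, orange hub, 50 mm in diameter, 34 mm wide, about 0.12 kg. Origin at its centre. Stands in the gutter, axle across, and rolls freely. Starts against the lower end block (gutter x about -122 mm, centre 42 mm high) and rolls back there if let go before the crest; past the crest it rolls on to the upper stop. Push it at axle height or lower with an upright face; pressed from higher up it jams.
- seat (a point): The point where the wheel's centre comes to rest against the upper stop: gutter x = +80 mm, y = 0, z = 56 mm. Axes as the gutter's. The floor dips from the crest to 26 mm high at x = +105 mm, the face of the stop, a plywood block 62 mm high, up to x = +115 mm.
- gutter_slope (a point): Lower end of the gutter's floor, on its centre line: gutter x = -142 mm, 14 mm above the table. Its x axis runs uphill along the floor (7 degrees), z square to that floor (the wheel's centre is at z = 25 mm while it rolls up). An end block, x = -150 to -142 mm in the gutter's frame, 27 mm high, closes the gutter here.
- keeper (a joint): Keeper bar: slides in the gutter's +y direction, 0 = fully out, gutter free (still so at 0.010), 0.040 m = fully in (bar reaching across to gutter y = +10 mm, about 6 mm behind the seated wheel). Stays where it is left; friction about 1.2 N, no spring.
- keeper_knob (a point): Point half-way up the upright red knob, on its axis, 64 mm above the table; gutter x = +46 mm, y = -80 mm plus the joint value. Knob 14 mm in diameter (18 mm at the head), from 44 to 85 mm above the table. A steel bar 8 mm thick runs from it to the gutter at height 50 mm. Push the knob from its outer (-y) side.
- spare_wheel: Spare wheel, the same but lying flat on the table, 34 mm high. Origin under its centre. To be left alone.
- bottle_a: White bottle, 48 mm in diameter, 102 mm high. Origin under its centre. To be left alone.
- bottle_b: White bottle, 46 mm in diameter, 98 mm high. Origin under its centre. To be left alone.
- pot: Pale open pot, 87 mm in diameter, 57 mm high. Origin under its centre. To be left alone.
- stopper: White moulded stopper, 30 mm in diameter, 17 mm high. Origin under its centre. To be left alone.
There are look-alikes about, which are no part of the job. What is shaped like the wheel but turquoise is not meant.

How it is judged:
By the outcome, as a careful person would: the job done as asked, in the order asked, and still so for the second after the job is handed in, with the robot touching nothing.
It also fails if it takes over 54 s, if anything falls off the work surface, if the arm or the gripper's body presses on something with over 40 N, if the wrist force passes 120 N, or if a joint passes its speed limit or range.

## Working session

There is one attempt and no reset: what is moved stays moved. The work goes in short steps, each a Python script; the robot and the scene stay as the last script left them, time stands still between calls to the robot, and variables do not carry over. Pictures are saved under pics/ and viewed, on a budget of 10 in all, crops included, one or two more only if the job needs it, and the job is handed in when it is done.

```bash
mkdir -p pics; cat > h.py <<'E'
import numpy as np, cv2, pickle
from bench import ctrl
def snap(name,fn):
    im=ctrl.get_image(name); cv2.imwrite('pics/'+fn+'.png',im['frame'][:,:,::-1]); pickle.dump(im,open('pics/'+fn+'.pkl','wb')); return im
def load(fn): return pickle.load(open('pics/'+fn+'.pkl','rb'))
def ray(im,u,v,fish=False):
    h=im['frame'].shape[0]; f=h/2/np.tan(np.radians(im['fov_y']/2))
    x,y=u-im['cx'],v-im['cy']
    if fish:
        r=np.hypot(x,y); th=r/f; d=np.array([x/r*np.sin(th),y/r*np.sin(th),np.cos(th)])
    else: d=np.array([x/f,y/f,1.])
    R,t=np.array(im['R']),np.array(im['t']); d=R.T@d
    return -R.T@t,d/np.linalg.norm(d)
def onz(im,u,v,z,fish=False):
    o,d=ray(im,u,v,fish); return o+d*(z-o[2])/d[2]
def proj(im,X):
    h=im['frame'].shape[0]; f=h/2/np.tan(np.radians(im['fov_y']/2))
    c=np.array(im['R'])@np.array(X)+np.array(im['t']); return f*c[0]/c[2]+im['cx'],f*c[1]/c[2]+im['cy']
E
python3 - <<'E'
from h import *
a=snap('scene','s0'); b=snap('side','d0')
for im in(a,b):print(ray(im,im['cx'],im['cy']),im['fov_y'])
print(ctrl.get_obs(),ctrl.hold_point_z)
E
```

```text
(array([-0.37097708, -1.12901887,  0.6935521 ]), array([ 0.56744283,  0.72044632, -0.39870507])) 50.506015850464976
(array([ 0.40073227, -1.47681753,  0.96861861]), array([ 0.0429432 ,  0.85093319, -0.5235156 ])) 42.47475915201676
{'clock': 0.1, 'q': array([ 1.23695152,  0.39912425,  0.04501021,  1.53778077, -0.01869897,
        1.20689002, -0.0507082 ]), 'joint_vel': array([ 1.04616377e-03, -2.35520454e-03,  1.67232823e-03, -4.12414374e-03,
       -6.62714520e-05,  1.65725686e-03, -8.30576225e-04]), 'tau': array([ 4.18161668e-03, -4.76269305e+01,  1.37045816e+00, -2.54950780e+01,
        1.19648891e-02,  5.08633704e-03, -1.22387894e-05]), 'tool_pos': array([ 0.1511533 , -0.63158449,  0.23035089]), 'ee_rot': array([-3.11819589e+00, -3.68040213e-01,  5.05315854e-04]), 'wrist_force': array([ 0.30093944,  0.14151384, -0.1923822 ]), 'ft_torque': array([ 0.0219757 ,  0.04419421, -0.04905803]), 'finger_gap': 1.0041998642896575} 0.0187
```

View pics/s0.png

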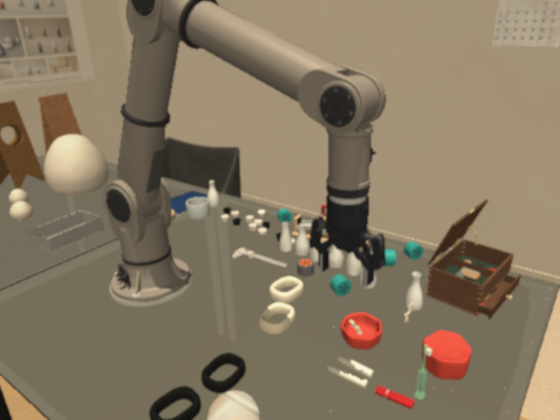

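View pics/d0.png

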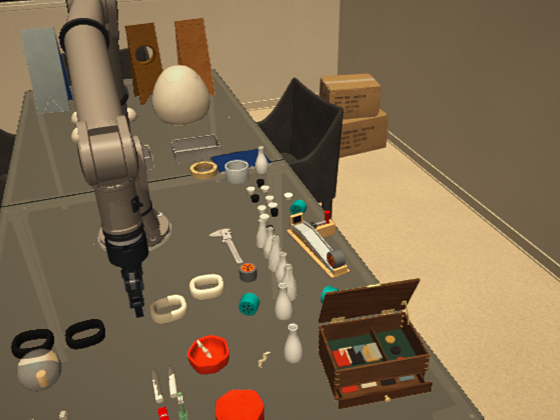

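The side view shows the gutter at about (318,247), with the wheel at its lower end (336,258), the red knob at (326,215) and a row of bottles to its left. The scene view shows the gutter hidden behind the gripper. I'll zoom in on the side view.

```bash
python3 - <<'E'
from h import *
b=load('d0'); c=b['frame'][185:305,225:365,::-1]
cv2.imwrite('pics/d0c.png',cv2.resize(c,None,fx=5.7,fy=5,interpolation=cv2.INTER_CUBIC)[:600,:798])
for n,u,v,z in [('wheel',336,258,.042),('knob',326,215,.064),('spare',248,271,.034)]: print(n,onz(b,u,v,z))
E
```

```text
wheel [ 0.61516696 -0.25848617  0.042     ]
knob [ 0.61201674 -0.06469448  0.064     ]
spare [ 0.36528364 -0.28606659  0.034     ]
```

View pics/d0c.png

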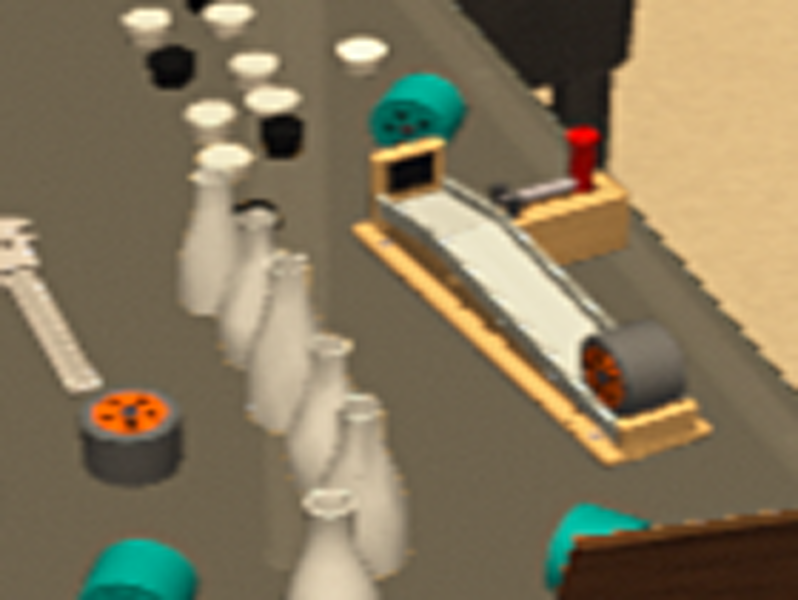

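```bash
python3 - <<'E'
from h import *
b=load('d0'); a=load('s0')
c=lambda x,y:(225+x/5.7,185+y/5)
G={}
for n,p,z in [('nearL',(612,465),0.),('nearR',(710,430),0.),('farL',(355,228),0.),('knobtop',(582,132),.085),('wheeltread_top',(650,322),.067)]:
    print(n,onz(b,*c(*p),z).round(3))
# box lid: triangulate far top corner & near
def tri(p,q):
    o1,d1=ray(a,*p);o2,d2=ray(b,*q)
    A=np.stack([d1,-d2],1); s=np.linalg.lstsq(A,o2-o1,rcond=None)[0]
    return ((o1+s[0]*d1+o2+s[1]*d2)/2).round(3), np.linalg.norm(o1+s[0]*d1-o2-s[1]*d2).round(3)
print(tri((482,204),(418,281)),tri((436,264),(327,294)),tri((466,205),(327,294)))
E
```

```text
nearL [ 0.601 -0.295  0.   ]
nearR [ 0.654 -0.268  0.   ]
farL [ 0.492 -0.046  0.   ]
knobtop [ 0.613 -0.077  0.085]
wheeltread_top [ 0.624 -0.252  0.067]
(array([ 0.742, -0.575,  0.208]), np.float64(0.001)) (array([ 0.546, -0.557,  0.124]), np.float64(0.07)) (array([ 0.529, -0.655,  0.275]), np.float64(0.031))
```

```bash
cat >> h.py <<'E'
from scipy.spatial.transform import Rotation as Ro
def rot(yaw): # tool down, tool x axis along world yaw
    c,s=np.cos(yaw),np.sin(yaw); return Ro.from_matrix(np.array([[c,s,0],[s,-c,0],[0,0,-1.]])).as_rotvec()
E
python3 - <<'E'
from h import *
y=np.radians(114)
for k in (0,90,180,270):
    r=[ctrl.ik(p,rot(y+np.radians(k))) for p in ([.57,-.15,.33],[.63,-.29,.035],[.56,-.12,.055],[.66,-.06,.06])]
    print(k,[None if q is None else np.round(q,2) for q in r])
E
```

```text
0 [array([ 0.68,  0.28, -0.63,  1.53,  0.16,  1.39,  0.46]), array([ 0.72,  0.71, -0.51,  1.58,  0.4 ,  0.97,  0.5 ]), array([ 0.59,  0.51, -0.58,  1.88,  0.36,  0.86,  0.25]), array([ 0.49,  0.66, -0.66,  1.64,  0.47,  1.  ,  0.09])]
90 [array([ 1.03,  0.41, -1.15,  1.52,  0.38,  1.45,  1.85]), array([ 1.07,  0.97, -1.16,  1.57,  0.93,  1.24,  1.73]), array([ 0.97,  0.75, -1.16,  1.87,  0.79,  1.07,  1.48]), array([ 0.76,  0.89, -1.16,  1.64,  0.86,  1.21,  1.4 ])]
180 [array([ 0.38,  0.24, -0.25,  1.54,  0.06,  1.37, -2.59]), array([ 0.32,  0.66,  0.08,  1.59, -0.06,  0.9 , -2.31]), array([ 0.22,  0.46, -0.11,  1.89,  0.07,  0.8 , -2.64]), array([ 0.12,  0.58, -0.13,  1.66,  0.09,  0.91, -2.77])]
270 [array([ 0.49,  0.25, -0.38,  1.53,  0.09,  1.38, -1.05]), array([ 0.52,  0.66, -0.21,  1.58,  0.16,  0.91, -0.91]), array([ 0.44,  0.48, -0.38,  1.88,  0.23,  0.83, -1.22]), array([ 0.32,  0.61, -0.41,  1.65,  0.28,  0.94, -1.35])]
```

```bash
python3 - <<'E'
from h import *
ctrl.reach([.58,-.17,.30],rot(np.radians(114)))
ctrl.grab()
im=snap('wrist','w1'); o=ctrl.get_obs()
print(o['tool_pos'],o['clock'],ray(im,im['cx'],im['cy']+.01,True),im['fov_y'])
cv2.imwrite('pics/w1b.png',cv2.resize(im['frame'][:,:,::-1],(800,600)))
E
```

```text
[ 0.58001381 -0.16997489  0.30001544] 3.1833 (array([ 0.5507468 , -0.10686703,  0.44211564]), array([ 0.11295385, -0.25037912, -0.96153613])) 65.70646984690485
```

View pics/w1b.png

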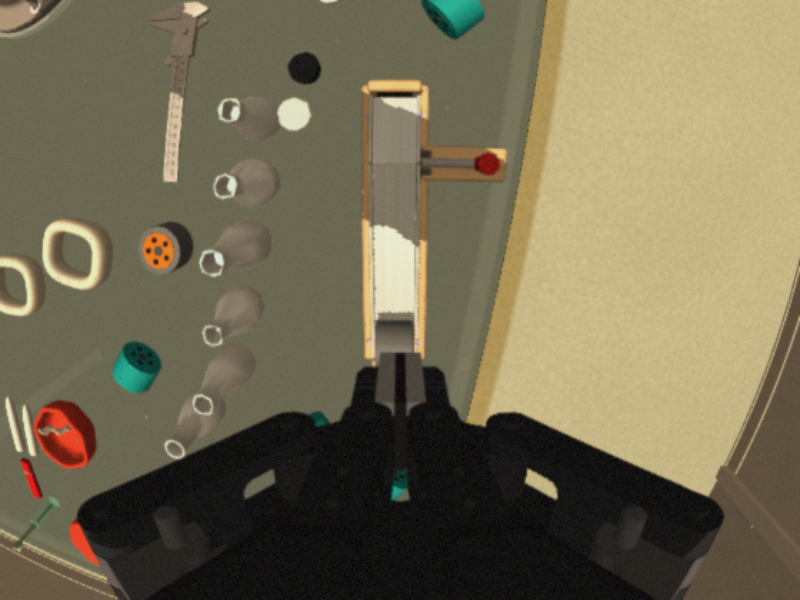

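```bash
python3 - <<'E'
from h import *
im=load('w1'); k=560/800
P=lambda u,v,z: onz(im,u*k,v*k,z,True)
for n,u,v,z in [('stopfarL',368,82,.062),('stopfarR',421,82,.062),('stopnearL',368,94,.062),('stopnearR',421,94,.062),('knobtop',487,163,.085),('wheeltop',395,335,.067),('baseL',366,358,.006),('baseR',424,358,.006),('wheelL',375,325,.06),('wheelR',414,325,.06),('bfarL',362,88,.006),('bfarR',429,88,.006),('blkR1',506,150,.043),('blkR2',504,181,.043)]:
    print(n,P(u,v,z).round(4))
E
```

```text
stopfarL [ 0.4997 -0.0538  0.062 ]
stopfarR [ 0.5386 -0.0366  0.062 ]
stopnearL [ 0.5038 -0.063   0.062 ]
stopnearR [ 0.5427 -0.0458  0.062 ]
knobtop [ 0.6111 -0.0766  0.085 ]
wheeltop [ 0.6058 -0.2393  0.067 ]
baseL [ 0.5979 -0.2961  0.006 ]
baseR [ 0.6521 -0.2719  0.006 ]
wheelL [ 0.5871 -0.2403  0.06  ]
wheelR [ 0.6182 -0.2264  0.06  ]
bfarL [ 0.4894 -0.0534  0.006 ]
bfarR [ 0.5459 -0.0284  0.006 ]
blkR1 [ 0.6284 -0.0553  0.043 ]
blkR2 [ 0.6384 -0.0806  0.043 ]
```

```bash
cat >> h.py <<'E'
YAW=np.radians(113.8); O=np.array([.5652,-.1488])
def W(x,y,z): # gutter mm -> world
    c,s=np.cos(YAW),np.sin(YAW); return [O[0]+(c*x-s*y)/1e3,O[1]+(s*x+c*y)/1e3,z/1e3]
E
python3 - <<'E'
from h import *
ctrl.move_l(W(-168,0,200),rot(YAW),speed=.2)
print(ctrl.move_l(W(-168,0,36),speed=.1,threshold=5))
print(ctrl.move_l(W(-150,0,36),speed=.03,threshold=6))
wz=lambda xw:14+(xw+142)*np.tan(np.radians(7))+25.2-9
print(ctrl.move_l(W(-80-36,0,wz(-80)),speed=.03,threshold=6))
o=ctrl.get_obs(); print(o['tool_pos'],o['wrist_force'],o['clock'])
im=snap('side','d2'); w=snap('wrist','w2')
c=cv2.resize(im['frame'][185:305,225:365,::-1],(560,480),interpolation=cv2.INTER_CUBIC)
w2=cv2.resize(w['frame'][:,150:420,::-1],(230,358))
cv2.imwrite('pics/m2.png',np.hstack([c,cv2.copyMakeBorder(w2,0,122,0,0,0)]))
E
```

```text
False
False
False
[ 0.61184551 -0.25492039  0.03760969] [-0.79677797  0.25292146  0.20843605] 8.0333
```

View pics/m2.png

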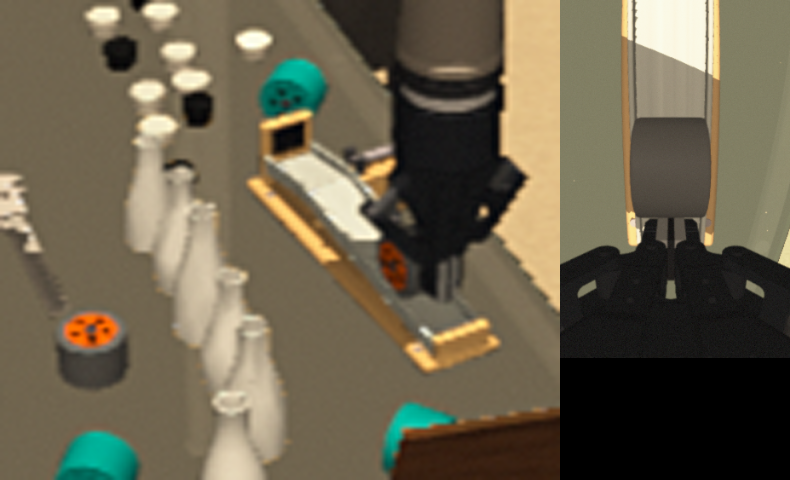

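The wheel has rolled up to about (395,268) in the left view, with the closed fingertips squarely behind it and well centred. I'll continue over the crest.

```bash
python3 - <<'E'
from h import *
wz=lambda xw:14+(xw+142)*np.tan(np.radians(7))+25.2-9
print(ctrl.move_l(W(38-36,0,wz(38)),speed=.035,threshold=6))
print(ctrl.move_l(W(58-36,0,53),speed=.02,threshold=6))
ctrl.sleep(.6)
o=ctrl.get_obs(); print(o['tool_pos'],o['wrist_force'],o['clock'])
w=snap('wrist','w3'); cv2.imwrite('pics/m3.png',w['frame'][:,:,::-1])
E
```

```text
False
False
[ 0.55630425 -0.12868018  0.05297842] [-0.16652088 -0.93048679 -0.12597764] 13.4333
```

View pics/m3.png

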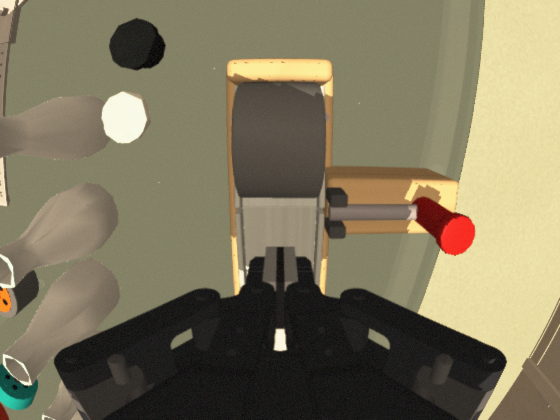

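The wheel sits against the upper stop, spanning about rows 85–195, with clear floor behind it. The knob head is at (457,234). I'll back off and push the knob with the flat side of the fingers.

```bash
python3 - <<'E'
from h import *
w=load('w3'); p=onz(w,457,234,.085,True); d=p[:2]-O; c,s=np.cos(YAW),np.sin(YAW)
print('knob gutter',(c*d[0]+s*d[1])*1e3,(-s*d[0]+c*d[1])*1e3)
R=rot(YAW+np.radians(270))
ctrl.move_l(W(-10,0,56),speed=.1); ctrl.move_l(W(-10,0,180),speed=.2)
ctrl.reach(W(46,-125,180),R)
print(ctrl.move_l(W(46,-125,58),speed=.12,threshold=6))
print(ctrl.move_l(W(46,-100,58),speed=.06,threshold=6))
print(ctrl.move_l(W(46,-50,58),speed=.03,threshold=8))
ctrl.sleep(.3)
o=ctrl.get_obs(); d=o['tool_pos'][:2]-O
print('tool gutter',(c*d[0]+s*d[1])*1e3,(-s*d[0]+c*d[1])*1e3,o['tool_pos'][2],o['wrist_force'],o['clock'])
E
```

```text
knob gutter 48.440493389458894 -70.68630252705884
False
False
True
tool gutter 46.40820009691226 -59.56938761483585 0.05781435709064353 [2.06672394 0.25556067 0.16778595] 19.5167
```

```bash
python3 - <<'E'
from h import *
print(ctrl.move_l(W(46,-54,58),speed=.02,threshold=15)); o=ctrl.get_obs(); print(o['tool_pos'],o['wrist_force'])
ctrl.move_l(W(46,-120,58),speed=.1); ctrl.move_l(W(46,-120,180),speed=.2)
ctrl.reach(W(-40,0,230),rot(YAW)); ctrl.sleep(.3)
w=snap('wrist','w4'); c=cv2.resize(w['frame'][:300,150:450,::-1],(600,600),interpolation=cv2.INTER_CUBIC)
cv2.imwrite('pics/m4.png',c); print(ctrl.get_obs()['clock'])
E
```

```text
False
[ 0.60060807 -0.08250365  0.05848221] [11.1098112  3.1246722 -6.5096611]
23.3667
```

View pics/m4.png

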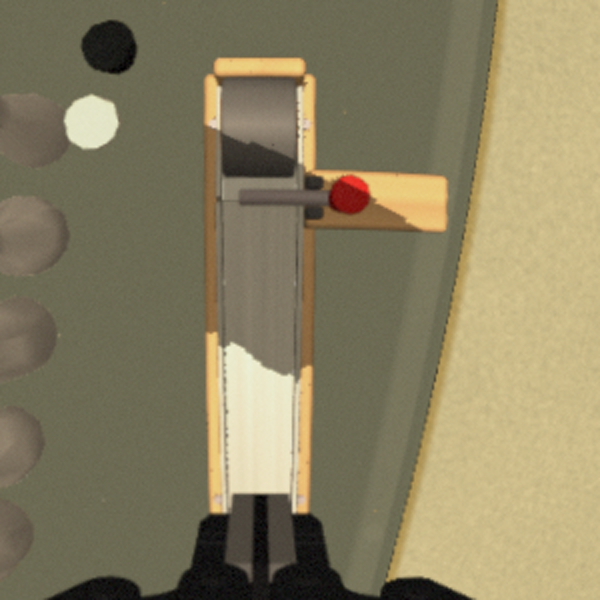

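The wheel is against the stop (258,125). The keeper bar lies across the gutter behind it, from (240,197) to (330,197), with the knob at (350,195). I'll check the knob's position numerically, then hand in.

```bash
python3 - <<'E'
from h import *
w=load('w4'); c,s=np.cos(YAW),np.sin(YAW)
for u,v,z in((350,195,.085),(240,197,.05)):
    d=onz(w,150+u/2,v/2,z,True)[:2]-O; print((c*d[0]+s*d[1])*1e3,(-s*d[0]+c*d[1])*1e3)
print(ctrl.get_obs()['wrist_force']); ctrl.job_done()
E
```

```text
46.59706653334697 -38.91489051256757
46.963111487621376 10.059798377227073
[-1.07471612 -0.25062175  0.47953042]
the job is handed in; nothing more can be done
```

The job is done and handed in at about 23 s on the robot's clock, out of the 54 s allowed.

- **Wheel:** I pushed it up the gutter and over the crest with closed fingertips, keeping the contact force low. The last wrist picture shows it resting against the upper stop.
- **Keeper:** I pushed the red knob in from its outer side until it met its end stop, with about 12 N at the end. In the last picture the knob is at gutter y ≈ −39 mm and the bar tip at about +10 mm. Those are the fully-in values to within about 1 mm, so the bar lies across the gutter behind the wheel.
- **Other items:** I never aimed for or touched the spare wheel, bottles, pot or stopper. I did not compare before and after pictures of them. The arm was clear of everything at hand-in.

None of the checks failed or disagreed. At the start the knob measured about 9 mm in from fully out, which still left the gutter free.

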